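# Shut and lock the reagent case

## Robot

A 6-joint arm with a two-finger parallel gripper is mounted at the origin on the work surface. World frame = base frame: x ahead of the robot, y to its left, z up, the work surface at z = 0. Lengths are in m, angles in rad, forces in N, time in s.
With the tool pointing down it reaches from about 0.3 to 0.75 m from the base axis. Payload 8.5 kg.
Tool frame: the origin (TCP) lies on the mounting face of the last link; the fingertips stand 173 mm ahead of it and the grasp point (between the pads) lies 155 mm ahead of it (arm.nose_length is the x of the fingertips in the tool frame, in m); x points along the fingers, y is the direction in which the jaws open and shut, and the axes are right-handed (so a half turn about x gives the same grasp; the last joint's range is limited). The gripper opens to 85 mm and grips with 20 to 120 N. Pads are 22 mm wide; open, the fingers measure 114 mm over their backs; the gripper's body (76 mm by 85 mm) begins 54 mm behind the grasp point. The pads swing forward as they close: fully open they stand 13 mm farther back than shut.
Start: joints at [0.947, 0.381, 1.297, -0, 1.464, -0.215], TCP at [0.219, 0.505, 0.405] pointing down, gripper open.
Joint ranges: [-3.11, 3.11], [-0.89, 2.33], [0.22, 2.48], [-1.42, 4.56], [0.17, 2.85], [-2.88, 2.88]. Speed limits (rad/s): [2.39, 2.39, 3.14, 3.14, 3.14, 3.14].

## Interface

Orientations are given as a unit quaternion [w, x, y, z].
In Python, from bench import arm, get_image, get_calibration, find_in, cut_out gives the robot as it stands.
- The arm moves only by the shell command python3 -m inch 'ROWS' [FORCE]. ROWS is JSON, a list of rows, each an object of numbers: "ax", "ay", "az": the turn, a rotation vector about the tool's x, y, z scaled (see below); "x", "y", "z": the shift along the tool's x, y, z scaled (see below); "jaw": the opening, from -1 (shut) to 1 (fully open), so that 0 is half open. A call has exactly 5 rows; each row shifts and turns the commanded pose from where the row before left it, along the tool's axes as they then stand; what a row does not reach is not made up. The controller multiplies each number of a shift by 25 mm and each number of a turn by 5 degrees. A row lasts 1/8 s, in which the tool goes at most 62.5 mm and 10.7 degrees, less where a joint would pass 70% of its speed; a pose out of reach is approached as far as the arm can. A call with a number of a shift or a turn outside -1 to 1 is refused whole. A call with a gripper value outside its range is refused whole. The fingers move at their own pace and stop on an object; FORCE is the grip in N (left out, the last holds). Time passes only in rows, so rows that do not move let the fingers close, or fill a call up. It gives the time, the measured TCP pose, the force and the opening at its end, in the units of the state.
- arm.get_state(): the state, without advancing time (a new reading comes with each control period).
- get_image(name): name is "scene" or "top" or "wrist"; returns (picture, depth): 420x560x3 uint8, blue, green, red; 420x560 float32, m along the optical axis (not along the pixel's ray), 0 where there is no reading.
- get_calibration(name): a dict with "fx", "fy", "cx", "cy" (pixels), "R" (3x3) and "t" (3): a world point X has camera coordinates R X + t; the wrist camera has in their place "tool_from_camera" (4x4, takes a point from camera to tool coordinates, whose origin is the TCP and whose axes are the tool frame's). Camera axes: x right, y down, z forward; pixel columns grow to the right and rows downward; lengths in m; the calibration is good to about 2 mm. The wrist camera is an equidistant fisheye: a pixel r from the principal point sees the ray r / f radians off the axis. A picture is of the moment at which its call begins: read the wrist's pose just before it. get_calibration takes no time and is no camera call.
- arm.sign_off(): hands the job in, once; it reports no verdict.
Trained networks look in the newest picture that a camera, given by its name, has taken for a name from the list of things; names that differ only in an ending like _2 or _b are one class to them, and where a whole thing is asked for, a point or a joint stands for the part that bears it (a point fixed in the world has none). Each returns a list of dicts, best first, with "confidence" (0 to 1); they miss things now and then, are a little off and sometimes report something else, mostly with a low value. They report only what shows in the picture. A call takes as long as a camera call.
- find_in(query, camera): "point" ([column, row] as shares, 0 to 1, of the picture: columns of its width, rows of its height, amid what is visible of it).
- cut_out(query, camera): "region" (420x560 bool, what is visible of it) and "point" ([column, row] as shares, 0 to 1, of the picture: columns of its width, rows of its height, amid what is visible of it).
The state is a dict: "time": time; "joints": joint angles; "joint_vel": joint speeds; "tau": joint torques, N m; "tcp_pos": TCP position; "ee_rot": TCP orientation; "wrist_force": force on the tool from outside, world axes, zero at the start; "ft_torque": the same for the moment, N m; "finger_gap": finger opening in m.
Only numpy, scipy, OpenCV 4.12 (cv2) and the standard library are available. Lean on these libraries where they do the work, as an engineer would, in place of code of your own. Each camera call takes 0.05 s, during which the arm holds its last target.

## Task

The reagent case has been left with its lid ajar. Push the lid fully shut with the fingertips, then set the fingertips in the slot of the round fastener in the lid and turn it a quarter turn clockwise to its stop, so that the lid is locked; then move clear. Do not grasp or lift anything or raise the lid further, and leave the jars, vials, bowl and spoon where they are.

Things in the scene. Friction and masses are not known exactly. Their poses are not given: they have to be found in the camera images.
- case: Grey low reagent case, fixed to the table. Origin on the table straight below the fastener's axis (when the lid is shut); x points from the lid's free front edge to its hinge, y along the front edge, z up. Outside it spans x -95 to +225 mm, y -170 to +170 mm. The lidded bay is x -95 to +145, its rim 104 mm high; behind it (x 145 to 225) is a fixed deck 110 mm high.
- lid (a joint): Hinge angle of the white lid (235 mm from front to hinge, 340 mm wide, 16 mm thick): 0 = shut, lid level with its top 120 mm above the table; grows as the front edge rises. Hinge line along the case's y, at case x = 140 mm, 104 mm above the table. Stiff hinge: the lid stays where it is left; closing it takes about 2 N down at its front edge.
- dial (a joint): Turn of the quarter-turn cam fastener in the lid, rad: 0 = unlocked, slot parallel to the lid's front edge; grows clockwise seen from above to its stop at 1.57 = locked, slot pointing from the front edge to the hinge. About 0.08 N m of friction; it stays where it is left. Under it a cam tongue swings under a keeper inside the front wall; it only gets under it if the lid is fully shut, and if turned while the lid is up it keeps the lid from shutting.
- dial_centre (a point): Centre of the fastener, on its axis, level with the lid's top face (120 mm above the table when shut). The fastener is a plain steel disc, 92 mm across as seen, flush in the lid inside a steel ring (92 mm inside, 120 mm outside, standing 3 mm above the lid). Across the disc's centre runs a straight slot, open at the top: 28 mm wide, 78 mm long, 12 mm deep, flat floor, closed ends.
- slot_end (a point): Middle of one end of the slot, at the lid's top level, 39 mm from dial_centre; it turns with the disc. From dial_centre to slot_end is the slot's direction.
- lid_front (a point): Middle of the flat strip of lid between the fastener's ring and the lid's free front edge, on the lid's top face, 17 mm behind the edge and 78 mm in front of dial_centre: a good place to press the lid down.
- jar_white_a: Bystander, not to be disturbed: white plastic jar, 68 mm across, 125 mm tall, loose on the table beside the case. Origin at its underside centre.
- jar_white_b: Bystander, not to be disturbed: white plastic jar, 68 mm across, 125 mm tall, loose on the table beside the case. Origin at its underside centre.
- jar_black: Bystander, not to be disturbed: black plastic jar, 68 mm across, 105 mm tall, loose on the table beside the case. Origin at its underside centre.
- vial_a: Bystander, not to be disturbed: small amber vial, 30 mm across, 50 mm tall, loose on the case's fixed rear deck (110 mm high), behind the hinge. Origin at its underside centre.
- vial_b: Bystander, not to be disturbed: small amber vial like vial_a, also on the rear deck. Origin at its underside centre.
- dish: Bystander, not to be disturbed: white bowl, 90 mm across, 35 mm high, loose on the table. Origin at its underside centre.
- scoop: Bystander, not to be disturbed: spoon lying on the table. Origin at its underside near its middle.

How it is judged:
On the way, in this order (a step that is already met when the one before it is completed fails the run):
1. the lid is pushed shut with the fastener still unlocked (value of joint lid below 0.015 rad and value of joint dial below 0.6 rad), for 0.2 s.
2. the fastener is turned clockwise to its stop with the lid shut (value of joint lid below 0.02 rad and value of joint dial above 1.4 rad), for 0.2 s.
At the end, for the whole second after the job is handed in: Lid shut (hinge angle under 0.02 rad), fastener turned to at least 1.40 rad of its 1.57 rad, both at rest, every bystander within 30 mm of where it stood (all of step 2 and velocity of joint each of dial, lid below 0.05 rad/s and distance of each of jar_white_a, jar_white_b, jar_black, vial_a, vial_b, dish, scoop from where it was at the start of the episode below 0.03 m); the robot touches nothing.
It fails at once if the lid is lifted further open (value of joint lid above 0.4 rad).
It fails at once if a bystander is moved more than 30 mm, lifted or carried (distance of any of jar_white_a, jar_white_b, jar_black, vial_a, vial_b, dish, scoop from where it was at the start of the episode above 0.03 m).
It fails at once if a bystander is knocked over (angle between any of jar_white_a, jar_white_b, jar_black, vial_a, vial_b, dish's own z axis and vertical above 0.5 rad).
It also fails if it takes over 43 s, if anything falls off the work surface, if the arm or the gripper's body presses on something with over 40 N, if the wrist force passes 120 N, or if a joint passes its speed limit or range.

## Working session

There is one attempt and no reset: what is moved stays moved. The work goes in short steps, Python scripts to look and compute and a shell command to move; the robot and the scene stay as the last step left them, time stands still between calls to the robot, and variables do not carry over. Pictures are saved under pics/ and viewed, and the job is handed in when it is done.

```bash
ls; mkdir -p pics
python3 - <<'E'
from bench import arm,get_image,get_calibration
import cv2,numpy as np
for n in ["scene","top"]:
    im,d=get_image(n); cv2.imwrite(f"pics/{n}0.png",im); np.save(f"pics/{n}0.npy",d)
    c=get_calibration(n); print(n,c)
s=arm.get_state(); print(s); print(get_calibration("wrist"),arm.nose_length)
im,d=get_image("wrist"); cv2.imwrite("pics/wrist0.png",im)
E
```

```text
pics
scene {'fx': 456.1509357169079, 'fy': 456.1509357169079, 'cx': 284.4117888239843, 'cy': 213.78342920847533, 'R': array([[ 0.65188178,  0.75824528, -0.01068846],
       [ 0.42293274, -0.37523241, -0.82482031],
       [-0.62942676,  0.53316483, -0.56529392]]), 't': array([-0.42279581, -0.13994171,  1.5569896 ])}
top {'fx': 430.8249940549353, 'fy': 430.8249940549353, 'cx': 275.96089150898297, 'cy': 207.9113285285529, 'R': array([[-0.00320239, -0.99999385,  0.00142779],
       [-0.98544226,  0.00291308, -0.16998549],
       [ 0.16998028, -0.00195136, -0.98544553]]), 't': array([0.04066793, 0.59517632, 1.30520852])}
{'time': 0.1, 'joints': array([ 9.46717208e-01,  3.81166106e-01,  1.29814697e+00, -2.29018818e-05,
        1.46364065e+00, -2.15327607e-01]), 'joint_vel': array([-0.00061495, -0.0049043 , -0.00087908,  0.00068752, -0.00080805,
        0.00025054]), 'tau': array([ 4.15426548e-03, -4.49218225e+01, -2.31657869e+01, -1.93381611e-04,
        3.67193716e-03,  7.90194849e-05]), 'tcp_pos': array([0.21860376, 0.50465521, 0.40416606]), 'ee_rot': array([ 0.69220166,  0.14306791,  0.69257914, -0.14395337]), 'wrist_force': array([-0.73429611, -0.57303304,  0.52615934]), 'ft_torque': array([-0.03569325,  0.02519671,  0.0577309 ]), 'finger_gap': 0.085529509693823}
{'fx': 325.19226210127806, 'fy': 325.19226210127806, 'cx': 282.78531419191995, 'cy': 210.56402084212795, 'tool_from_camera': array([[-1.72115168e-04, -3.00934664e-01,  9.53644744e-01,
         3.04104543e-02],
       [ 9.99999857e-01,  4.31108643e-04,  3.16523192e-04,
        -8.08133496e-04],
       [-5.06377292e-04,  9.53644662e-01,  3.00934547e-01,
        -7.74033616e-02],
       [ 0.00000000e+00,  0.00000000e+00,  0.00000000e+00,
         1.00000000e+00]])} 0.1734
```

View pics/scene0.png

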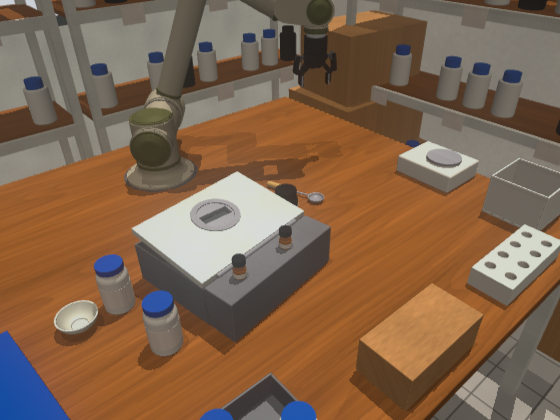

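View pics/top0.png

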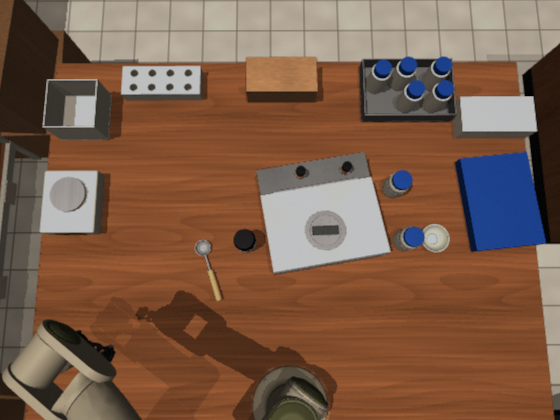

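```bash
cat > h.py <<'E'
from bench import arm,get_image,get_calibration,find_in,cut_out
import cv2,numpy as np
from scipy.spatial.transform import Rotation as Ro
def px2w(n,u,v,d):
    c=get_calibration(n); p=np.array([(u-c['cx'])/c['fx']*d,(v-c['cy'])/c['fy']*d,d])
    return c['R'].T@(p-c['t'])
def ray_z(n,u,v,z):
    c=get_calibration(n); r=c['R'].T@np.array([(u-c['cx'])/c['fx'],(v-c['cy'])/c['fy'],1]); o=-c['R'].T@c['t']
    return o+r*(z-o[2])/r[2]
def proj(n,X):
    c=get_calibration(n); p=c['R']@np.array(X)+c['t']; return c['cx']+c['fx']*p[0]/p[2],c['cy']+c['fy']*p[1]/p[2]
def cloud(n,d):
    c=get_calibration(n); v,u=np.mgrid[0:420,0:560]
    p=np.stack([(u-c['cx'])/c['fx']*d,(v-c['cy'])/c['fy']*d,d],-1)
    return (p-c['t'])@c['R']
def Rt(s):
    w,x,y,z=s['ee_rot']; return Ro.from_quat([x,y,z,w]).as_matrix()
E
python3 - <<'E'
from h import *
for cam in ["top","scene"]:
  im,d=get_image(cam); P=cloud(cam,d)
  for q in ["lid","dial","dial_centre","slot_end","lid_front","jar_white_a","jar_black","vial_a","dish","scoop"]:
    for r in find_in(q,cam)[:2]:
        u=r["point"][0]*560; v=r["point"][1]*420
        print(cam,q,round(r["confidence"],2),round(u),round(v),P[int(v),int(u)].round(3))
E
```

```text
top lid 0.73 323 224 [ 0.533 -0.099  0.135]
top dial 0.86 326 233 [ 0.51  -0.108  0.124]
top dial 0.39 435 238 [ 0.507 -0.47   0.005]
top dial_centre 0.91 326 230 [ 0.516 -0.106  0.123]
top dial_centre 0.3 321 225 [ 0.53  -0.09   0.133]
top slot_end 0.56 326 229 [ 0.522 -0.108  0.127]
top lid_front 0.57 323 225 [ 0.533 -0.099  0.135]
top jar_white_a 0.92 410 238 [ 0.492 -0.352  0.125]
top jar_white_a 0.88 398 185 [ 0.654 -0.324  0.127]
top jar_black 0.7 242 241 [0.487 0.144 0.101]
top vial_a 0.65 343 166 [ 0.704 -0.155  0.162]
top vial_a 0.57 299 172 [ 0.684 -0.029  0.156]
top dish 0.96 436 237 [ 0.51  -0.476  0.007]
top dish 0.61 244 242 [0.486 0.134 0.108]
top scoop 0.64 208 271 [0.403 0.254 0.015]
top scoop 0.32 435 237 [ 0.507 -0.473  0.005]
scene lid 0.81 214 228 [ 0.558 -0.137  0.139]
scene lid 0.65 113 282 [ 0.529 -0.377  0.1  ]
scene dial 0.77 214 213 [ 0.5   -0.097  0.137]
scene dial 0.59 215 223 [ 0.537 -0.121  0.137]
scene dial_centre 0.65 219 214 [ 0.505 -0.087  0.131]
scene slot_end 0.95 216 215 [ 0.499 -0.095  0.129]
scene lid_front 0.81 214 223 [ 0.537 -0.121  0.137]
scene jar_white_a 0.8 162 320 [ 0.698 -0.35   0.104]
scene jar_white_a 0.75 112 282 [ 0.529 -0.377  0.1  ]
scene jar_black 0.79 287 194 [0.516 0.121 0.108]
scene vial_a 0.84 285 237 [ 0.702 -0.042  0.15 ]
scene dish 0.87 78 315 [ 0.478 -0.454  0.011]
scene dish 0.38 287 192 [0.511 0.125 0.107]
scene scoop 0.56 310 192 [ 0.422  0.298 -0.001]
```

Run:
```python
from h import *
for cam in ["top","scene"]:
  im,d=get_image(cam); P=cloud(cam,d)
  r=cut_out("lid",cam)[0]; m=r["region"].astype(np.uint8); print(cam,r["confidence"],m.sum())
  m2=cv2.erode(m,np.ones((7,7)))>0
  Q=P[m2]; Q=Q[(Q[:,2]>.08)&(Q[:,2]<.25)]
  for i in range(4):
    A=np.c_[Q[:,:2],np.ones(len(Q))]; co=np.linalg.lstsq(A,Q[:,2],rcond=None)[0]; e=Q[:,2]-A@co; Q=Q[abs(e)<2*e.std()]
  print("plane",co,e.std(),"tilt",np.hypot(*co[:2]),"dir",np.degrees(np.arctan2(-co[1],-co[0])),"mean",Q.mean(0))
  c=get_calibration(cam); o=-c['R'].T@c['t']
  def hit(u,v):
    rr=c['R'].T@np.array([(u-c['cx'])/c['fx'],(v-c['cy'])/c['fy'],1]); n=np.array([co[0],co[1],-1]); t=-(n@o+co[2])/(n@rr); return o+t*rr
  k,_=cv2.findContours(m,0,2); k=max(k,key=cv2.contourArea); box=cv2.approxPolyDP(k,8,True)[:,0]
  for p in box: print("corner",p,hit(*p).round(4))
  r=cut_out("dial",cam)[0]; m=r["region"].astype(np.uint8); print("dial",r["confidence"],m.sum())
  k,_=cv2.findContours(m,0,2); k=max(k,key=cv2.contourArea); el=cv2.fitEllipse(k); print(el,hit(*el[0]).round(4))
  im2=cv2.resize(im[170:290,240:410] if cam=="top" else im[160:300,120:320],None,fx=4,fy=4,interpolation=cv2.INTER_CUBIC)
  cv2.imwrite(f"pics/{cam}z.png",im2)
```

```text
top 0.82 8991
plane [-0.13771685 -0.02326729  0.207465  ] 0.0020167384078712846 tilt 0.13966853088743653 dir 9.58957354907678 mean [ 0.5342928  -0.09787753  0.13615355]
corner [370 178] [ 0.6742 -0.2455  0.1203]
corner [261 195] [0.6229 0.0837 0.1197]
corner [274 271] [0.3962 0.0452 0.1519]
corner [387 252] [ 0.449  -0.2781  0.1521]
dial 0.55 732
((324.4834289550781, 229.4652862548828), (28.813154220581055, 30.700733184814453), 109.81375885009766) [ 0.5159 -0.1023  0.1388]
scene 0.98 9701
plane [-0.13780882 -0.02317791  0.20908311] 0.001165124271943965 tilt 0.13974435995967613 dir 9.54716189904296 mean [ 0.55075959 -0.1237916   0.13603522]
corner [303 211] [0.6247 0.0835 0.1211]
corner [236 172] [0.3987 0.0431 0.1531]
corner [132 232] [ 0.4652 -0.2911  0.1517]
corner [203 286] [ 0.6886 -0.2498  0.12  ]
dial 0.75 696
((215.35076904296875, 214.0502471923828), (22.805883407592773, 36.81426239013672), 89.219482421875) [ 0.5152 -0.1027  0.1405]
```

View pics/topz.png

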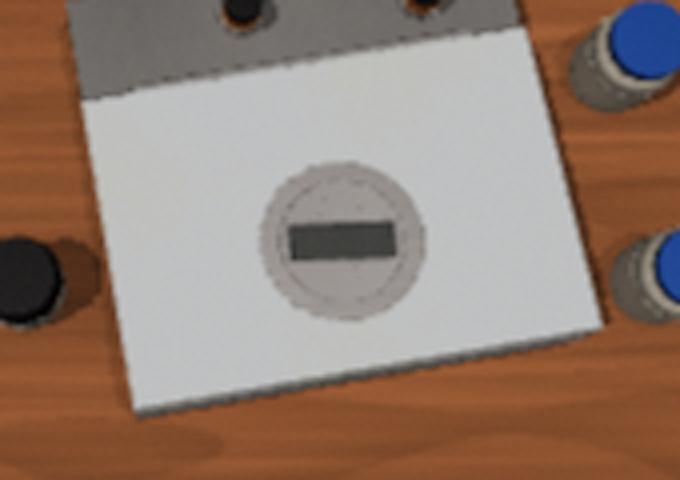

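View pics/scenez.png

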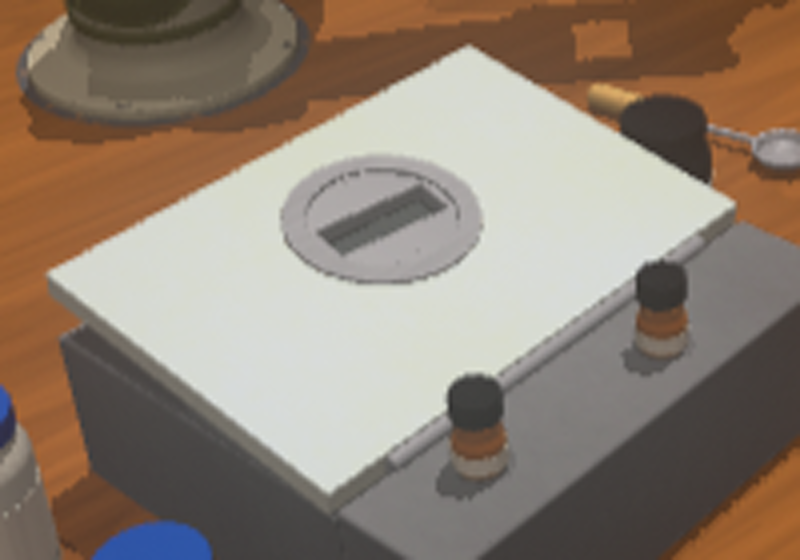

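Run:
```python
from h import *
s=arm.get_state(); R=Rt(s); print(R.round(4)); print("y ang",np.degrees(np.arctan2(R[1,1],R[0,1])),"z ang",np.degrees(np.arctan2(R[1,2],R[0,2])),s['time'])
# slot angle from both views on lid plane
co=np.array([-.1378,-.0232,.2083]); 
for cam in ["top","scene"]:
  im,d=get_image(cam); r=cut_out("dial",cam)[0]; m=r["region"]
  c=get_calibration(cam); o=-c['R'].T@c['t']
  g=im.max(2); y0,x0=(229,325) if cam=="top" else (214,215)
  v,u=np.mgrid[0:420,0:560]; win=(abs(u-x0)<17)&(abs(v-y0)<12)
  mm=(win&(g<130)).astype(np.uint8)
  n,l,st,ce=cv2.connectedComponentsWithStats(mm); i=1+np.argmax(st[1:,4]); vv,uu=np.nonzero(l==i)
  rr=np.stack([(uu-c['cx'])/c['fx'],(vv-c['cy'])/c['fy'],uu*0+1.],-1)@c['R']
  nn=np.array([co[0],co[1],-1]); t=-(nn@o+co[2])/(rr@nn); Q=o+t[:,None]*rr
  print(cam,len(uu),Q.mean(0)); w,V=np.linalg.eigh(np.cov(Q[:,:2].T)); a=V[:,1]; print("slot ang",np.degrees(np.arctan2(a[1],a[0])), "len",np.sqrt(12*w))
```

```text
[[ 0.      0.3975  0.9176]
 [ 0.      0.9176 -0.3975]
 [-1.      0.      0.    ]]
y ang 66.5764913336467 z ang -23.423508669197748 1.55
top 272 [ 0.51518203 -0.10365261  0.13971266]
slot ang 91.87111713204848 len [0.02964356 0.07948297]
scene 231 [ 0.51472813 -0.10336706  0.13976858]
slot ang 91.4731524527585 len [0.02674342 0.07776798]
```

```bash
python3 -m inch '[{"ax":-1,"y":-1,"z":1,"jaw":-0.3},{"ax":-1,"y":-1,"z":1,"jaw":-0.3},{"ax":-1,"y":-1,"z":1,"jaw":-0.3},{"ax":-1,"y":-1,"z":1,"jaw":-0.3},{"ax":-1,"y":-1,"z":1,"jaw":-0.3}]' 30
```

```text
schema error: expected keys ax, ay, az, x, y, z, jaw
```

```bash
python3 -m inch '[{"y":-1,"z":0.9,"jaw":-0.3},{"y":-1,"z":0.9,"jaw":-0.3},{"y":-1,"z":0.9,"jaw":-0.3},{"y":-1,"z":0.9,"jaw":-0.3},{"y":-1,"z":0.9,"jaw":-0.3}]' 30
```

```text
schema error: expected keys ax, ay, az, x, y, z, jaw
```

```bash
python3 -m inch '[{"y":-1,"jaw":-0.3},{"y":-1,"jaw":-0.3},{"y":-1,"jaw":-0.3},{"y":-1,"jaw":-0.3},{"y":-1,"jaw":-0.3}]' 30
python3 - <<'E'
from h import *
s=arm.get_state(); R=Rt(s); print("y ang",np.degrees(np.arctan2(R[1,1],R[0,1])),s['tcp_pos'],s['joints'])
E
```

```text
y ang 66.57801584134054 [0.21861282 0.50465671 0.40473011] [ 9.46703761e-01  3.80581056e-01  1.29740732e+00 -1.39152683e-05
  1.46364583e+00 -2.15300337e-01]schema error: expected keys ax, ay, az, x, y, z, jaw
```

All keys are needed.

```bash
python3 -m inch '[{"ax":-1,"ay":0,"az":0,"x":0,"y":-1,"z":1,"jaw":-0.3},{"ax":-1,"ay":0,"az":0,"x":0,"y":-1,"z":1,"jaw":-0.3},{"ax":-1,"ay":0,"az":0,"x":0,"y":-1,"z":1,"jaw":-0.3},{"ax":-1,"ay":0,"az":0,"x":0,"y":-1,"z":1,"jaw":-0.3},{"ax":-1,"ay":0,"az":0,"x":0,"y":-1,"z":1,"jaw":-0.3}]' 30;  python3 - <<'E'
from h import *
s=arm.get_state(); R=Rt(s); print("y ang",np.degrees(np.arctan2(R[1,1],R[0,1])),s['tcp_pos'],s['joints'],s['finger_gap'])
E
```

```text
time: 2.38
tcp_pos: [0.3109, 0.3542, 0.4049]
ee_rot: [0.707, -0.011, 0.707, 0.011]
wrist_force: [1.0, 1.4, -0.2]
finger_gap: 0.0301
y ang 91.75405349934142 [0.31092414 0.35421127 0.40490326] [ 5.98424417e-01  2.42349814e-01  1.50343724e+00  1.81011512e-05
  1.39546255e+00 -1.00298904e+00] 0.03005383680374785
```

```bash
python3 -m inch '[{"ax":0,"ay":0,"az":0,"x":0,"y":-1,"z":0.3,"jaw":-0.3},{"ax":0,"ay":0,"az":0,"x":0,"y":-1,"z":0.3,"jaw":-0.3},{"ax":0,"ay":0,"az":0,"x":0,"y":-1,"z":0.3,"jaw":-0.3},{"ax":0,"ay":0,"az":0,"x":0,"y":-1,"z":0.3,"jaw":-0.3},{"ax":0,"ay":0,"az":0,"x":0,"y":-1,"z":0.3,"jaw":-0.3}]' 30
python3 -m inch '[{"ax":0,"ay":0,"az":0,"x":0,"y":-1,"z":0.3,"jaw":-0.3},{"ax":0,"ay":0,"az":0,"x":0,"y":-1,"z":0.3,"jaw":-0.3},{"ax":0,"ay":0,"az":0,"x":0,"y":-1,"z":0.3,"jaw":-0.3},{"ax":0,"ay":0,"az":0,"x":0,"y":-1,"z":0.3,"jaw":-0.3},{"ax":0,"ay":0,"az":0,"x":0,"y":-1,"z":0.3,"jaw":-0.3}]' 30
python3 -m inch '[{"ax":0,"ay":0,"az":0,"x":0,"y":-1,"z":0.3,"jaw":-0.3},{"ax":0,"ay":0,"az":0,"x":0,"y":-1,"z":0.3,"jaw":-0.3},{"ax":0,"ay":0,"az":0,"x":0,"y":-1,"z":0.3,"jaw":-0.3},{"ax":0,"ay":0,"az":0,"x":0,"y":-1,"z":0.3,"jaw":-0.3},{"ax":0,"ay":0,"az":0,"x":0,"y":-1,"z":0.3,"jaw":-0.3}]' 30
python3 -m inch '[{"ax":0,"ay":0,"az":0,"x":0.3,"y":-1,"z":0,"jaw":-0.3},{"ax":0,"ay":0,"az":0,"x":0.3,"y":-1,"z":0,"jaw":-0.3},{"ax":0,"ay":0,"az":0,"x":0.3,"y":-1,"z":0,"jaw":-0.3},{"ax":0,"ay":0,"az":0,"x":0.3,"y":-1,"z":0,"jaw":-0.3},{"ax":0,"ay":0,"az":0,"x":0.3,"y":0,"z":0,"jaw":-0.3}]' 30
python3 - <<'E'
from h import *
s=arm.get_state(); R=Rt(s); print("y ang",np.degrees(np.arctan2(R[1,1],R[0,1])),s['tcp_pos'],s['joints'],s['finger_gap'],R[:,0],s['time'])
for n in ["top","wrist"]:
    im,d=get_image(n); cv2.imwrite(f"pics/{n}1.png",im)
E
```

```text
time: 3.0
tcp_pos: [0.3516, 0.2305, 0.4048]
ee_rot: [0.707, -0.01, 0.707, 0.01]
wrist_force: [0.8, 0.2, 0.2]
finger_gap: 0.0293
time: 3.62
tcp_pos: [0.3925, 0.1065, 0.4049]
ee_rot: [0.707, -0.01, 0.707, 0.01]
wrist_force: [0.7, 1.5, -0.7]
finger_gap: 0.0303
time: 4.25
tcp_pos: [0.4334, -0.0174, 0.4048]
ee_rot: [0.707, -0.01, 0.707, 0.01]
wrist_force: [0.6, 0.4, 0.2]
finger_gap: 0.0302
time: 4.88
tcp_pos: [0.4361, -0.1175, 0.3669]
ee_rot: [0.707, -0.009, 0.707, 0.009]
wrist_force: [-0.4, 0.7, -0.0]
finger_gap: 0.0298
y ang 91.45683682735441 [ 0.43608312 -0.11754725  0.36691041] [-5.26473225e-01  2.44741433e-01  1.61988380e+00 -4.13547108e-05
  1.27673143e+00 -2.12268418e+00] 0.0297768533477058 [ 1.84150547e-04 -1.52804952e-04 -9.99999971e-01] 4.875
```

View pics/wrist1.png

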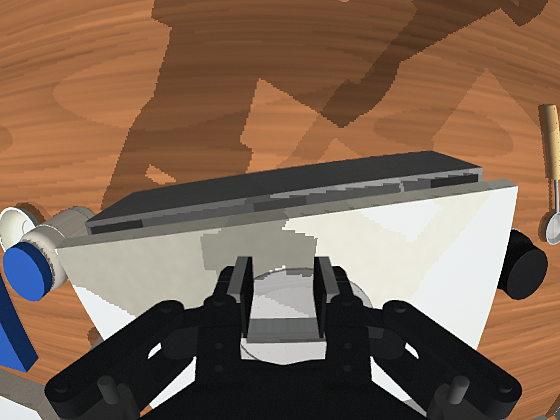

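```bash
python3 -m inch '[{"ax":0,"ay":0,"az":0,"x":0.4,"y":0,"z":0,"jaw":-0.3},{"ax":0,"ay":0,"az":0,"x":0.4,"y":0,"z":0,"jaw":-0.3},{"ax":0,"ay":0,"az":0,"x":0.4,"y":0,"z":0,"jaw":-0.3},{"ax":0,"ay":0,"az":0,"x":0.4,"y":0,"z":0,"jaw":-0.3},{"ax":0,"ay":0,"az":0,"x":0.4,"y":0,"z":0,"jaw":-0.3}]' 30
python3 -m inch '[{"ax":0,"ay":0,"az":0,"x":0.2,"y":0,"z":0,"jaw":-0.3},{"ax":0,"ay":0,"az":0,"x":0.2,"y":0,"z":0,"jaw":-0.3},{"ax":0,"ay":0,"az":0,"x":0.2,"y":0,"z":0,"jaw":-0.3},{"ax":0,"ay":0,"az":0,"x":0.1,"y":0,"z":0,"jaw":-0.3},{"ax":0,"ay":0,"az":0,"x":0,"y":0,"z":0,"jaw":-0.3}]' 30
```

```text
time: 5.6
tcp_pos: [0.436, -0.1165, 0.3166]
ee_rot: [0.707, -0.01, 0.707, 0.01]
wrist_force: [-1.2, 0.4, 1.7]
finger_gap: 0.0301
time: 6.22
tcp_pos: [0.4361, -0.1165, 0.2996]
ee_rot: [0.707, -0.01, 0.707, 0.01]
wrist_force: [0.5, -0.5, 0.4]
finger_gap: 0.0302
```

```bash
python3 -m inch '[{"ax":0,"ay":0,"az":0,"x":0.1,"y":0,"z":0,"jaw":-0.3},{"ax":0,"ay":0,"az":0,"x":0.1,"y":0,"z":0,"jaw":-0.3},{"ax":0,"ay":0,"az":0,"x":0.05,"y":0,"z":0,"jaw":-0.3},{"ax":0,"ay":0,"az":0,"x":0,"y":0,"z":0,"jaw":-0.3},{"ax":0,"ay":0,"az":0,"x":0,"y":0,"z":0,"jaw":-0.3}]' 30
python3 - <<'E'
from h import *
for n in ["scene"]:
    im,d=get_image(n); cv2.imwrite(f"pics/{n}2.png",cv2.resize(im[120:320,80:360],None,fx=2.8,fy=2.8,interpolation=cv2.INTER_CUBIC))
E
```

```text
time: 6.85
tcp_pos: [0.4361, -0.1165, 0.2934]
ee_rot: [0.707, -0.01, 0.707, 0.01]
wrist_force: [-0.8, -0.2, 0.4]
finger_gap: 0.0299
```

View pics/scene2.png

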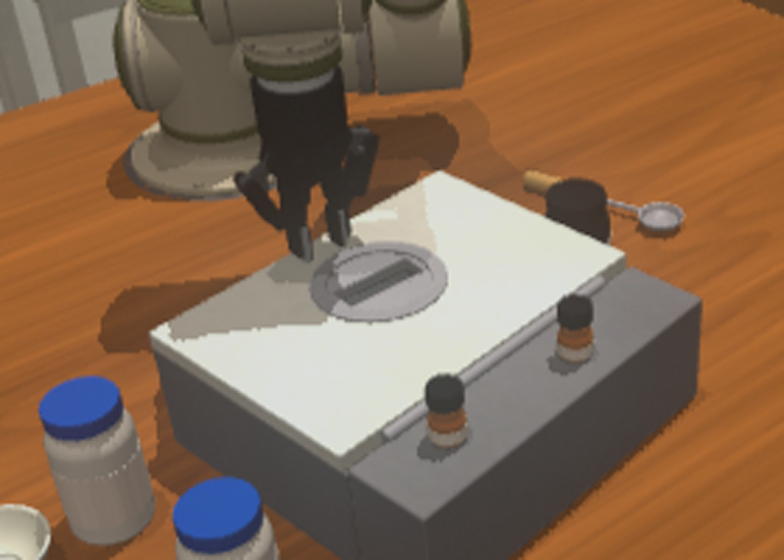

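```bash
python3 -m inch '[{"ax":0,"ay":0,"az":0,"x":0.08,"y":0,"z":0,"jaw":-0.3},{"ax":0,"ay":0,"az":0,"x":0.08,"y":0,"z":0,"jaw":-0.3},{"ax":0,"ay":0,"az":0,"x":0,"y":0,"z":0,"jaw":-0.3},{"ax":0,"ay":0,"az":0,"x":0,"y":0,"z":0,"jaw":-0.3},{"ax":0,"ay":0,"az":0,"x":0,"y":0,"z":0,"jaw":-0.3}]' 30
```

```text
time: 7.52
tcp_pos: [0.4358, -0.1163, 0.2926]
ee_rot: [0.708, -0.011, 0.706, 0.009]
wrist_force: [-10.6, 5.1, 39.7]
finger_gap: 0.0297
```

```bash
python3 -m inch '[{"ax":0,"ay":0,"az":0,"x":-0.3,"y":0,"z":0,"jaw":-0.3},{"ax":0,"ay":0,"az":0,"x":-0.4,"y":0,"z":0,"jaw":-0.3},{"ax":0,"ay":0,"az":0,"x":-0.4,"y":0,"z":0,"jaw":-0.3},{"ax":0,"ay":0,"az":0,"x":-0.3,"y":0,"z":0,"jaw":-0.3},{"ax":0,"ay":0,"az":0,"x":0,"y":0,"z":0,"jaw":-0.3}]' 30
cat > m.py <<'E'
from h import *
s=arm.get_state(); R=Rt(s); print("y ang",np.degrees(np.arctan2(R[1,1],R[0,1])),s['tcp_pos'],s['joints'],s['finger_gap'],s['time'])
for cam in ["scene","top"]:
  im,d=get_image(cam); P=cloud(cam,d)
  cv2.imwrite(f"pics/{cam}_{s['time']:.1f}.png",cv2.resize(im[150:300,220:420] if cam=="top" else im[120:320,80:360],None,fx=2.8,fy=2.8,interpolation=cv2.INTER_CUBIC))
  # lid plane
  X=P-np.array([.5114,-.104,0]); a=np.radians(9.6); cx=X[...,0]*np.cos(a)+X[...,1]*np.sin(a); cy=-X[...,0]*np.sin(a)+X[...,1]*np.cos(a)
  sel=(cx>-85)&(abs(cy)<.16)&(cx<.13)&(cx>-.09)&(np.hypot(cx,cy)>.065)&(P[...,2]<.17)&(P[...,2]>.1)
  A=np.c_[cx[sel],cy[sel],np.ones(sel.sum())]; z=P[...,2][sel]
  for i in range(4):
    co=np.linalg.lstsq(A,z,rcond=None)[0]; e=z-A@co; k=abs(e)<2*e.std(); A=A[k]; z=z[k]
  print(cam,"lid slope",co.round(4),e.std().round(4))
  c=get_calibration(cam); o=-c['R'].T@c['t']
  u0,v0=proj(cam,[.5114,-.104,.12])
  v,u=np.mgrid[0:420,0:560]; win=(np.hypot(u-u0,v-v0)<17)
  mm=(win&(im.max(2)<130)).astype(np.uint8)
  n,l,st,ce=cv2.connectedComponentsWithStats(mm); i=1+np.argmax(st[1:,4]); vv,uu=np.nonzero(l==i)
  rr=np.stack([(uu-c['cx'])/c['fx'],(vv-c['cy'])/c['fy'],uu*0+1.],-1)@c['R']
  Q=o+((.12-o[2])/rr[:,2])[:,None]*rr
  w,V=np.linalg.eigh(np.cov(Q[:,:2].T)); aa=V[:,1]; print(cam,"slot",Q.mean(0).round(4),"ang",np.degrees(np.arctan2(aa[1],aa[0])), "len",np.sqrt(12*w),len(uu))
E
python3 m.py; ls pics
```

```text
time: 8.15
tcp_pos: [0.4361, -0.1165, 0.3249]
ee_rot: [0.707, -0.01, 0.707, 0.01]
wrist_force: [-0.4, 0.0, -0.5]
finger_gap: 0.0294
y ang 91.5782462008425 [ 0.43607414 -0.116534    0.3248972 ] [-5.24481014e-01  2.94225602e-01  1.68951892e+00  2.69142557e-06
  1.15690678e+00 -2.12282421e+00] 0.02940515225967987 8.15
scene lid slope [-0.0004 -0.      0.1213] 0.001
scene slot [ 0.5103 -0.1027  0.12  ] ang 90.97250699669266 len [0.02694494 0.07873381] 201
top lid slope [-0.0003  0.0008  0.1196] 0.002
top slot [ 0.5081 -0.1011  0.12  ] ang 121.70801535775378 len [0.05304901 0.09552977] 347
scene0.npy
scene0.png
scene2.png
scene_8.2.png
scenez.png
top0.npy
top0.png
top1.png
top_8.2.png
topz.png
wrist0.png
wrist1.png
```

```bash
python3 -m inch '[{"ax":0,"ay":0,"az":0,"x":0,"y":0.11,"z":0.75,"jaw":-0.3},{"ax":0,"ay":0,"az":0,"x":0,"y":0.11,"z":0.75,"jaw":-0.3},{"ax":0,"ay":0,"az":0,"x":0,"y":0.11,"z":0.75,"jaw":-0.3},{"ax":0,"ay":0,"az":0,"x":0,"y":0.11,"z":0.75,"jaw":-0.3},{"ax":0,"ay":0,"az":0,"x":0,"y":0,"z":0,"jaw":-0.3}]' 30
python3 m.py; python3 -c "
from h import *
cv2.imwrite('pics/w3.png',get_image('wrist')[0])"; ls pics
```

```text
time: 8.88
tcp_pos: [0.5112, -0.1033, 0.3238]
ee_rot: [0.707, -0.01, 0.707, 0.01]
wrist_force: [-0.4, -0.1, -0.7]
finger_gap: 0.0299
y ang 91.62334036881596 [ 0.51121655 -0.10332728  0.32380974] [-4.26672241e-01  4.07293531e-01  1.50776929e+00 -4.55079966e-07
  1.22731331e+00 -2.02580117e+00] 0.029854549418486673 8.875
scene lid slope [-0.0007 -0.0002  0.1213] 0.0009
scene slot [ 0.5063 -0.1115  0.12  ] ang 150.90506109193723 len [0.06493115 0.10553084] 555
top lid slope [-0.0005  0.0005  0.1196] 0.002
top slot [ 0.5072 -0.1078  0.12  ] ang 58.35993864223463 len [0.0456316  0.08633422] 399
scene0.npy
scene0.png
scene2.png
scene_8.2.png
scene_8.9.png
scenez.png
top0.npy
top0.png
top1.png
top_8.2.png
top_8.9.png
topz.png
w3.png
wrist0.png
wrist1.png
```

View pics/w3.png

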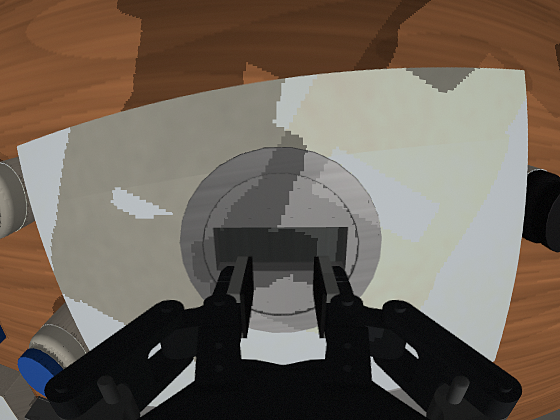

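Run:
```python
from h import *
im=cv2.imread('pics/w3.png'); cv2.imwrite('pics/w3z.png',cv2.resize(im[140:290,180:390],None,fx=3.8,fy=3.8,interpolation=cv2.INTER_CUBIC))
c=get_calibration('wrist'); T=c['tool_from_camera']; s=arm.get_state(); R=Rt(s)
def w(u,v,z):
  du,dv=u-c['cx'],v-c['cy']; r=np.hypot(du,dv); th=r/c['fx']; k=np.array([np.sin(th)*du/r,np.sin(th)*dv/r,np.cos(th)])
  d=R@T[:3,:3]@k; o=s['tcp_pos']+R@T[:3,3]; return o+d*(z-o[2])/d[2]
def pw(X):
  p=np.linalg.inv(T)@np.r_[R.T@(np.array(X)-s['tcp_pos']),1]; th=np.arctan2(np.hypot(p[0],p[1]),p[2]); r=c['fx']*th; q=np.hypot(p[0],p[1]); return c['cx']+r*p[0]/q, c['cy']+r*p[1]/q
for p in [(215,228),(347,227),(348,262)]: print(p,w(*p,.12))
# ring outer: left/right/top at z .123
for p in [(181,238),(381,240),(282,147)]: print(p,w(*p,.123))
# predicted mouth for centre .511,-.1035 ang 91.3
a=np.radians(91.3); ux=np.array([np.cos(a),np.sin(a),0]); uy=np.array([-np.sin(a),np.cos(a),0])
for i in (-1,1):
  for j in (-1,1): print(i,j,pw(np.array([.511,-.1035,.12])+ux*.039*i+uy*.014*j))
```

```text
(215, 228) [ 0.498798   -0.14348817  0.12      ]
(347, 227) [ 0.49605233 -0.06718256  0.12      ]
(348, 262) [ 0.51858129 -0.06427746  0.12      ]
(181, 238) [ 0.50471561 -0.16381873  0.123     ]
(381, 240) [ 0.50270155 -0.04641744  0.123     ]
(282, 147) [ 0.45121604 -0.10596296  0.123     ]
-1 -1 (np.float64(219.31318192840249), np.float64(269.54515323703305))
-1 1 (np.float64(216.08125450013904), np.float64(226.5662738194589))
1 -1 (np.float64(347.1621489334533), np.float64(270.0698484799317))
1 1 (np.float64(350.94029468955125), np.float64(227.1854708760781))
```

View pics/w3z.png

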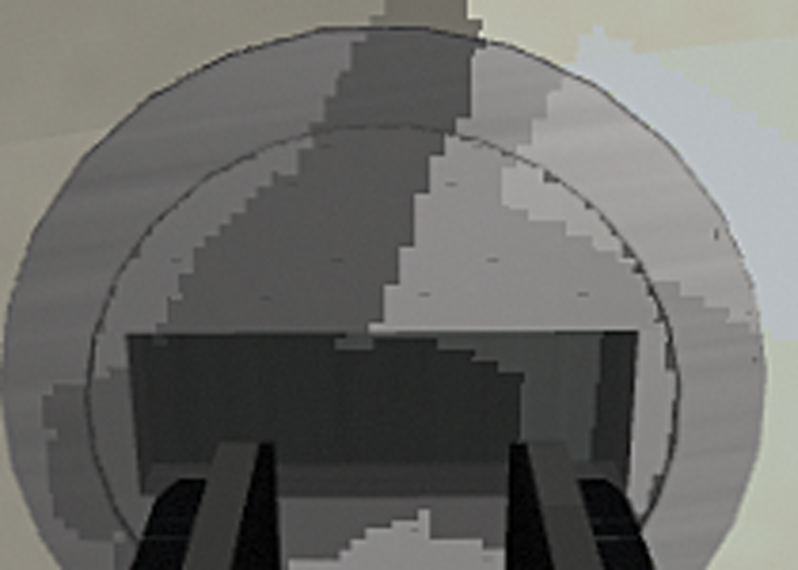

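```bash
python3 -m inch '[{"ax":0,"ay":0,"az":0,"x":0.3,"y":-0.04,"z":0,"jaw":-0.3},{"ax":0,"ay":0,"az":0,"x":0.3,"y":0,"z":0,"jaw":-0.3},{"ax":0,"ay":0,"az":0,"x":0.3,"y":0,"z":0,"jaw":-0.3},{"ax":0,"ay":0,"az":0,"x":0.2,"y":0,"z":0,"jaw":-0.3},{"ax":0,"ay":0,"az":0,"x":0.1,"y":0,"z":0,"jaw":-0.3}]' 30
python3 -m inch '[{"ax":0,"ay":0,"az":0,"x":0.1,"y":0,"z":0,"jaw":-0.3},{"ax":0,"ay":0,"az":0,"x":0.1,"y":0,"z":0,"jaw":-0.3},{"ax":0,"ay":0,"az":0,"x":0.1,"y":0,"z":0,"jaw":-0.3},{"ax":0,"ay":0,"az":0,"x":0,"y":0,"z":0,"jaw":-0.3},{"ax":0,"ay":0,"az":0,"x":0,"y":0,"z":0,"jaw":-0.3}]' 30
```

```text
time: 9.65
tcp_pos: [0.5107, -0.1044, 0.2941]
ee_rot: [0.707, -0.01, 0.707, 0.01]
wrist_force: [0.7, 0.1, -0.1]
finger_gap: 0.03
time: 10.28
tcp_pos: [0.5107, -0.1045, 0.2871]
ee_rot: [0.707, -0.01, 0.707, 0.01]
wrist_force: [-0.1, -0.4, 0.5]
finger_gap: 0.0301
```

```bash
python3 -m inch '[{"ax":0,"ay":0,"az":0,"x":0.07,"y":0,"z":0,"jaw":-0.3},{"ax":0,"ay":0,"az":0,"x":0.07,"y":0,"z":0,"jaw":-0.3},{"ax":0.2,"ay":0,"az":0,"x":0,"y":0,"z":0,"jaw":-0.3},{"ax":0.4,"ay":0,"az":0,"x":0,"y":0,"z":0,"jaw":-0.3},{"ax":0.4,"ay":0,"az":0,"x":0,"y":0,"z":0,"jaw":-0.3}]' 30
python3 -m inch '[{"ax":0.6,"ay":0,"az":0,"x":0,"y":0,"z":0,"jaw":-0.3},{"ax":0.6,"ay":0,"az":0,"x":0,"y":0,"z":0,"jaw":-0.3},{"ax":0.6,"ay":0,"az":0,"x":0,"y":0,"z":0,"jaw":-0.3},{"ax":0.6,"ay":0,"az":0,"x":0,"y":0,"z":0,"jaw":-0.3},{"ax":0.6,"ay":0,"az":0,"x":0,"y":0,"z":0,"jaw":-0.3}]' 30
python3 -c "
from h import *
s=arm.get_state(); R=Rt(s); print('y ang',np.degrees(np.arctan2(R[1,1],R[0,1])),s['tcp_pos'],s['wrist_force'],s['ft_torque'],s['joints'][5])
cv2.imwrite('pics/w4.png',get_image('wrist')[0])"
```

```text
time: 10.9
tcp_pos: [0.5107, -0.1045, 0.2835]
ee_rot: [0.707, 0.022, 0.707, -0.022]
wrist_force: [0.1, 0.0, -0.4]
finger_gap: 0.0299
time: 11.52
tcp_pos: [0.5111, -0.1047, 0.2837]
ee_rot: [0.698, 0.114, 0.697, -0.114]
wrist_force: [2.6, -1.0, -2.1]
finger_gap: 0.0296
y ang 71.40680531181418 [ 0.51108172 -0.10469558  0.28367188] [ 2.6035045  -0.95268446 -2.13412825] [-0.17351453 -0.43996963  0.10544705] -1.6754490506999187
```

View pics/w4.png

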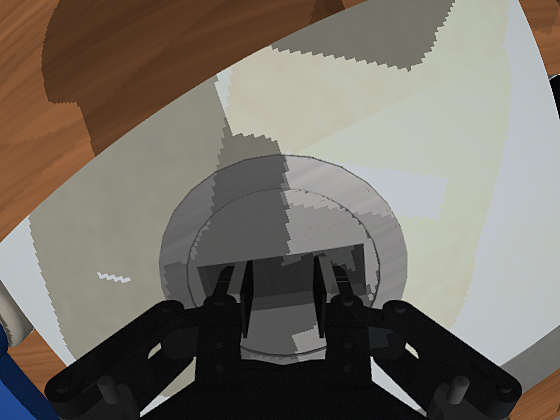

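```bash
python3 -m inch '[{"ax":0.8,"ay":0,"az":0,"x":0,"y":0,"z":0,"jaw":-0.3},{"ax":0.8,"ay":0,"az":0,"x":0,"y":0,"z":0,"jaw":-0.3},{"ax":0.8,"ay":0,"az":0,"x":0,"y":0,"z":0,"jaw":-0.3},{"ax":0.8,"ay":0,"az":0,"x":0,"y":0,"z":0,"jaw":-0.3},{"ax":0.8,"ay":0,"az":0,"x":0,"y":0,"z":0,"jaw":-0.3}]' 30
python3 -m inch '[{"ax":0.8,"ay":0,"az":0,"x":0,"y":0,"z":0,"jaw":-0.3},{"ax":0.8,"ay":0,"az":0,"x":0,"y":0,"z":0,"jaw":-0.3},{"ax":0.8,"ay":0,"az":0,"x":0,"y":0,"z":0,"jaw":-0.3},{"ax":0.8,"ay":0,"az":0,"x":0,"y":0,"z":0,"jaw":-0.3},{"ax":0.8,"ay":0,"az":0,"x":0,"y":0,"z":0,"jaw":-0.3}]' 30
python3 -c "
from h import *
s=arm.get_state(); R=Rt(s); print('y ang',np.degrees(np.arctan2(R[1,1],R[0,1])),s['tcp_pos'],s['wrist_force'],s['ft_torque'],s['joints'][5])
cv2.imwrite('pics/w5.png',get_image('wrist')[0])"
```

```text
time: 12.2
tcp_pos: [0.5111, -0.1047, 0.2837]
ee_rot: [0.668, 0.233, 0.667, -0.234]
wrist_force: [1.9, -1.2, -1.5]
finger_gap: 0.0299
time: 12.82
tcp_pos: [0.511, -0.1047, 0.2837]
ee_rot: [0.617, 0.346, 0.616, -0.346]
wrist_force: [2.5, -1.5, -1.2]
finger_gap: 0.0301
y ang 31.436115870193703 [ 0.51101913 -0.10471756  0.28368584] [ 2.53665498 -1.51640382 -1.18228711] [-0.26925519 -0.44949978  0.10139611] -0.9778328371602492
```

View pics/w5.png

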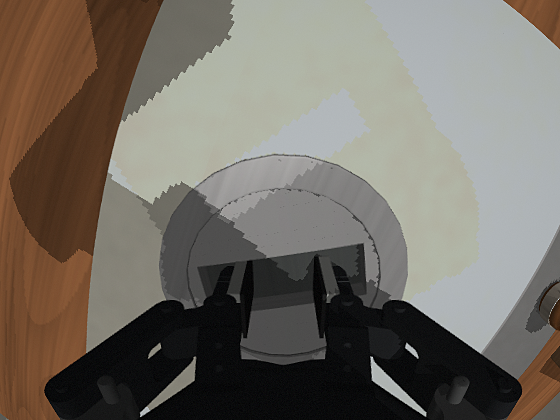

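```bash
python3 -m inch '[{"ax":0.8,"ay":0,"az":0,"x":0,"y":0,"z":0,"jaw":-0.3},{"ax":0.8,"ay":0,"az":0,"x":0,"y":0,"z":0,"jaw":-0.3},{"ax":0.8,"ay":0,"az":0,"x":0,"y":0,"z":0,"jaw":-0.3},{"ax":0.8,"ay":0,"az":0,"x":0,"y":0,"z":0,"jaw":-0.3},{"ax":0.8,"ay":0,"az":0,"x":0,"y":0,"z":0,"jaw":-0.3}]' 30
python3 -m inch '[{"ax":0.4,"ay":0,"az":0,"x":0,"y":0,"z":0,"jaw":-0.3},{"ax":0.4,"ay":0,"az":0,"x":0,"y":0,"z":0,"jaw":-0.3},{"ax":0.4,"ay":0,"az":0,"x":0,"y":0,"z":0,"jaw":-0.3},{"ax":0.3,"ay":0,"az":0,"x":0,"y":0,"z":0,"jaw":-0.3},{"ax":0.1,"ay":0,"az":0,"x":0,"y":0,"z":0,"jaw":-0.3}]' 30
python3 -c "
from h import *
s=arm.get_state(); R=Rt(s); print('y ang',np.degrees(np.arctan2(R[1,1],R[0,1])),s['tcp_pos'],s['wrist_force'],s['ft_torque'],s['joints'][5])
cv2.imwrite('pics/w6.png',get_image('wrist')[0])"
```

```text
time: 13.5
tcp_pos: [0.511, -0.1047, 0.2837]
ee_rot: [0.548, 0.447, 0.547, -0.447]
wrist_force: [2.8, -2.6, -0.9]
finger_gap: 0.0299
time: 14.12
tcp_pos: [0.5109, -0.1047, 0.2836]
ee_rot: [0.516, 0.485, 0.515, -0.484]
wrist_force: [4.5, -3.9, -0.9]
finger_gap: 0.0297
y ang 3.5125563873041976 [ 0.51091565 -0.10465027  0.28364411] [ 4.46598674 -3.91045181 -0.93240035] [-0.54997528 -0.68066115  0.09180216] -0.4904578503086246
```

View pics/w6.png

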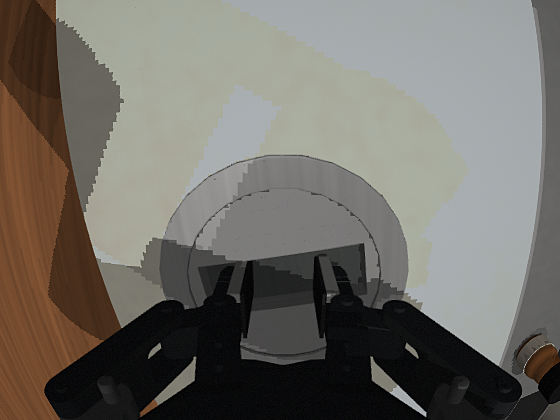

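```bash
python3 -m inch '[{"ax":0.3,"ay":0,"az":0,"x":0,"y":0,"z":0,"jaw":-0.3},{"ax":0.3,"ay":0,"az":0,"x":0,"y":0,"z":0,"jaw":-0.3},{"ax":0,"ay":0,"az":0,"x":0,"y":0,"z":0,"jaw":-0.3},{"ax":0,"ay":0,"az":0,"x":0,"y":0,"z":0,"jaw":-0.3},{"ax":0,"ay":0,"az":0,"x":0,"y":0,"z":0,"jaw":-0.3}]' 30
python3 -c "
from h import *
s=arm.get_state(); R=Rt(s); print('y ang',np.degrees(np.arctan2(R[1,1],R[0,1])),s['tcp_pos'],s['wrist_force'],s['ft_torque'],s['joints'][5])"
```

```text
time: 14.8
tcp_pos: [0.5109, -0.1046, 0.2836]
ee_rot: [0.503, 0.498, 0.502, -0.498]
wrist_force: [3.6, -3.3, -1.7]
finger_gap: 0.03
y ang 0.53815287190956 [ 0.510911   -0.10462914  0.28363503] [ 3.58353178 -3.33205626 -1.71805421] [-0.54971691 -0.68670869  0.08627549] -0.43856230982545014
```

```bash
python3 -m inch '[{"ax":0.3,"ay":0,"az":0,"x":0,"y":0,"z":0,"jaw":-0.3},{"ax":0.3,"ay":0,"az":0,"x":0,"y":0,"z":0,"jaw":-0.3},{"ax":0.2,"ay":0,"az":0,"x":0,"y":0,"z":0,"jaw":-0.3},{"ax":0,"ay":0,"az":0,"x":0,"y":0,"z":0,"jaw":-0.3},{"ax":0,"ay":0,"az":0,"x":0,"y":0,"z":0,"jaw":-0.3}]' 30
python3 -c "
from h import *
s=arm.get_state(); R=Rt(s); print('y ang',np.degrees(np.arctan2(R[1,1],R[0,1])),s['tcp_pos'],s['wrist_force'],s['ft_torque'],s['joints'][5])
cv2.imwrite('pics/w7.png',get_image('wrist')[0])"
```

```text
time: 15.42
tcp_pos: [0.511, -0.1045, 0.2837]
ee_rot: [-0.486, -0.514, -0.485, 0.514]
wrist_force: [4.0, -3.2, -0.1]
finger_gap: 0.03
y ang -3.2300654759891443 [ 0.51098507 -0.104478    0.28369014] [ 4.03480506 -3.20932737 -0.14383681] [-0.67250439 -0.69675134  1.794697  ] -0.3716600560708942
```

View pics/w7.png

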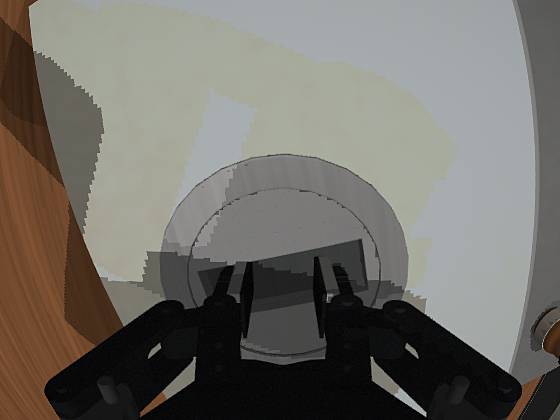

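Torque jumped to 1.8 N m: the dial is at its stop. I'll unload it by turning back within the play, then lift.

```bash
python3 -m inch '[{"ax":-0.5,"ay":0,"az":0,"x":0,"y":0,"z":0,"jaw":-0.3},{"ax":-0.6,"ay":0,"az":0,"x":0,"y":0,"z":0,"jaw":-0.3},{"ax":-0.6,"ay":0,"az":0,"x":0,"y":0,"z":0,"jaw":-0.3},{"ax":0,"ay":0,"az":0,"x":0,"y":0,"z":0,"jaw":-0.3},{"ax":0,"ay":0,"az":0,"x":0,"y":0,"z":0,"jaw":-0.3}]' 30
python3 -c "
from h import *
s=arm.get_state(); R=Rt(s); print('y ang',np.degrees(np.arctan2(R[1,1],R[0,1])),s['wrist_force'],s['ft_torque'])"
python3 -m inch '[{"ax":0,"ay":0,"az":0,"x":-0.2,"y":0,"z":0,"jaw":-0.3},{"ax":0,"ay":0,"az":0,"x":-0.2,"y":0,"z":0,"jaw":-0.3},{"ax":0,"ay":0,"az":0,"x":-0.4,"y":0,"z":0,"jaw":-0.3},{"ax":0,"ay":0,"az":0,"x":-0.8,"y":0,"z":0,"jaw":-0.3},{"ax":0,"ay":0,"az":0,"x":-1,"y":0,"z":0,"jaw":-0.3}]' 30
```

```text
time: 16.1
tcp_pos: [0.5105, -0.1043, 0.2833]
ee_rot: [0.521, 0.478, 0.522, -0.478]
wrist_force: [-0.6, 0.4, -0.0]
finger_gap: 0.0298
y ang 5.004936021930244 [-0.57455696  0.40094065 -0.02335718] [-0.00845232  0.00119634 -0.03959151]
time: 16.73
tcp_pos: [0.5106, -0.1044, 0.3495]
ee_rot: [0.521, 0.477, 0.522, -0.477]
wrist_force: [-0.0, 1.0, 0.9]
finger_gap: 0.0299
```

```bash
python3 -m inch '[{"ax":0,"ay":0,"az":0,"x":-1,"y":0,"z":-0.5,"jaw":-0.3},{"ax":0,"ay":0,"az":0,"x":-1,"y":0,"z":-1,"jaw":-0.3},{"ax":0,"ay":0,"az":0,"x":0,"y":-0.5,"z":-1,"jaw":-0.3},{"ax":0,"ay":0,"az":0,"x":0,"y":-0.5,"z":-1,"jaw":-0.3},{"ax":0,"ay":0,"az":0,"x":0,"y":-0.5,"z":-1,"jaw":-0.3}]' 30
python3 -m inch '[{"ax":0,"ay":0,"az":0,"x":0,"y":-0.5,"z":-1,"jaw":-0.3},{"ax":0,"ay":0,"az":0,"x":0,"y":-0.5,"z":-1,"jaw":-0.3},{"ax":0,"ay":0,"az":0,"x":0,"y":0,"z":-1,"jaw":-0.3},{"ax":0,"ay":0,"az":0,"x":0,"y":0,"z":-1,"jaw":-0.3},{"ax":0,"ay":0,"az":0,"x":0,"y":0,"z":-1,"jaw":-0.3}]' 30
python3 -m inch '[{"ax":0,"ay":0,"az":0,"x":0,"y":0,"z":0,"jaw":-0.3},{"ax":0,"ay":0,"az":0,"x":0,"y":0,"z":0,"jaw":-0.3},{"ax":0,"ay":0,"az":0,"x":0,"y":0,"z":0,"jaw":-0.3},{"ax":0,"ay":0,"az":0,"x":0,"y":0,"z":0,"jaw":-0.3},{"ax":0,"ay":0,"az":0,"x":0,"y":0,"z":0,"jaw":-0.3}]' 30
python3 m.py; ls -t pics|head -2
python3 - <<'E'
from h import *
for n in ["scene","top"]:
    im,d=get_image(n); cv2.imwrite(f"pics/{n}_end.png",im)
E
```

```text
time: 17.35
tcp_pos: [0.4627, 0.0051, 0.3992]
ee_rot: [0.522, 0.478, 0.521, -0.477]
wrist_force: [-0.1, -0.3, 0.2]
finger_gap: 0.0297
time: 17.98
tcp_pos: [0.4271, 0.1274, 0.3992]
ee_rot: [0.522, 0.478, 0.521, -0.477]
wrist_force: [0.5, -0.1, -0.6]
finger_gap: 0.0297
time: 18.6
tcp_pos: [0.4275, 0.1263, 0.3985]
ee_rot: [0.522, 0.477, 0.522, -0.477]
wrist_force: [-0.2, -0.5, -0.1]
finger_gap: 0.0296
y ang 5.048350358466444 [0.42750313 0.12631638 0.39849399] [ 2.05635771e-02  2.02914178e-01  1.57701692e+00 -8.54836668e-06
  1.36167295e+00 -6.75449838e-02] 0.02961651417096982 18.6
scene lid slope [-8.000e-04  1.000e-04  1.213e-01] 0.001
scene slot [ 0.5113 -0.1033  0.12  ] ang -169.78183853098324 len [0.02718786 0.07713376] 202
top lid slope [-0.0008  0.      0.1195] 0.002
top slot [ 0.5117 -0.1042  0.12  ] ang -170.40153858047964 len [0.02846541 0.07829454] 253
top_18.6.png
scene_18.6.png
```

View pics/top_end.png

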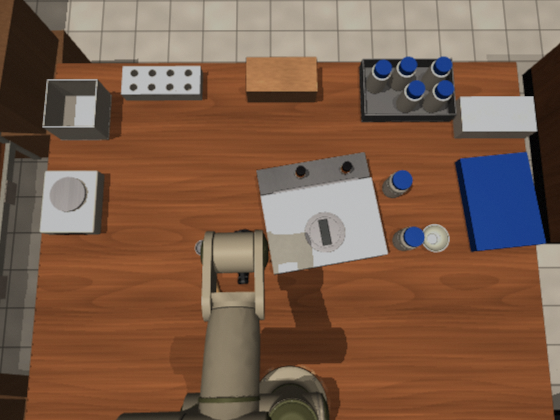

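View pics/scene_end.png

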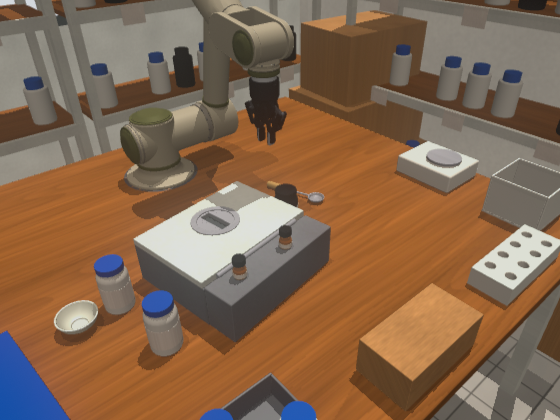

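The end pictures show the lid flat and the slot pointing from front to hinge at 9.6–10.2° in the world frame (stop expected at 9.6°). The jars, vials, bowl and spoon are at the same pixels as before, and the arm is clear of everything.

```bash
python3 -c "
from bench import arm
print(arm.sign_off())"
```

```text
the job is handed in; nothing more can be done
None
```

I pushed the lid shut with the fingertips on its front strip. Then I set the half-open fingertips about 9 mm deep in the slot, turned the fastener clockwise to its stop, moved clear and handed the job in at about 19 s.

My last checks before handing in:
- **Lid:** the fitted slope is about 0.001 rad in both the top and scene views (limit 0.02), so the lid is shut.
- **Fastener:** the slot points at 9.6° (top) and 10.2° (scene), against 9.6° expected at the stop. That puts the fastener at about 1.56 rad of its 1.57. The torque also jumped from 0.09 to 1.8 N m as it reached the stop.
- **Bystanders:** the jars, vials and bowl look where they started in the top and scene pictures. I judged this by eye rather than measuring it. In the top view the arm hid the black jar and part of the spoon, so for those I relied on the scene view.
- **Robot:** the gripper was clear of everything. The highest wrist force I read was about 41 N, from the fingertips pressing the lid down (limit 120 N).

The two views agreed on the slot's centre to about 1 mm, and no check failed. My first three move commands were refused because some keys were missing, and they did not move the arm.

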